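# Load the scanner rack with model carriers

### The arm

A 7-joint arm with a two-finger parallel gripper is mounted at the origin on the work surface. World frame = base frame: x ahead of the robot, y to its left, z up, the work surface at z = 0. Lengths are in m, angles in rad, forces in N, time in s.
With the tool pointing down it reaches from about 0.425 to 0.975 m from the base axis. Payload 16.7 kg.
Tool frame: the origin (TCP) lies midway between the tips of the shut fingers; the grasp point (between the pads) lies 19 mm behind it; z points along the fingers, y is the direction in which the jaws open and shut (so a half turn about z gives the same grasp; the last joint's range is limited). The gripper opens to 85 mm and grips with 20 to 120 N. Pads are 22 mm wide; open, the fingers measure 114 mm over their backs; the gripper's body (76 mm by 85 mm) begins 54 mm behind the grasp point. The pads swing forward as they close: fully open they stand 13 mm farther back than shut.
Start: joints at [1.101, 0.426, 0.074, 1.606, -0.034, 1.111, -0.067], TCP at [0.212, -0.641, 0.231] pointing down, gripper open.
Joint ranges: [-2.85, 2.85], [-0.5, 2.14], [-1.23, 1.37], [0.21, 2.46], [-1.02, 4.16], [0.16, 2.05], [-2.73, 2.73]. Speed limits (rad/s): [1.89, 1.89, 2.39, 2.39, 3.01, 3.01, 3.01].

### API

Orientations are given as [roll, pitch, yaw] about the fixed x, y, z axes, in that order (R = Rz(yaw) Ry(pitch) Rx(roll)).
In Python, from bench import env, effector, solve_ik, readout, eyes, job gives the robot as it stands. Calls block until the motion is done:
- env.move_to(position, orientation): joint-space move of the TCP to a pose.
- env.move_straight(position, ori=None, speed=0.15): straight line of the TCP; ori=None keeps the orientation; speed is the mean speed in m/s.
- env.set_joints(angles): joint-space move.
- effector.set_gripper(opening, f_grip=None): finger opening in m; f_grip is the grip in N (None keeps the last); returns when the fingers have stopped.
- env.hold(seconds).
- solve_ik(position, orientation): joint angles nearest the present ones, or None.
- readout.observe(): the state.
- eyes.camera(name): name is "side" or "top"; returns a dict with "frame" (480x640x3 uint8, red, green, blue), "vertical_fov" (degrees; the focal length in pixels is half the picture's height over the tangent of half this angle, whatever the lens; pixels are square), "cx", "cy" (the principal point, pixels), "R" (3x3) and "t" (3): a world point X has camera coordinates R X + t. Camera axes: x right, y down, z forward; pixel columns grow to the right and rows downward; lengths in m; the calibration is good to about 2 mm. A picture is of the moment at which its call begins. There is no depth.
A pose or a line that the arm cannot do raises env.Unreachable and nothing moves.
- job.job_done(): hands the job in, once; it reports no verdict.
Trained networks look in a picture, given as the dict that the camera call returned (one of the last four; its "shot" number tells which), for a name from the list of things; names that differ only in an ending like _2 or _b are one class to them, and where a whole thing is asked for, a point or a joint stands for the part that bears it (a point fixed in the world has none). Each returns a list of dicts, best first, with "confidence" (0 to 1); they miss things now and then, are a little off and sometimes report something else, mostly with a low value. They report only what shows in the picture. A call takes as long as a camera call. They do not tell look-alikes from the thing itself.
- eyes.spot_in(picture, thing): "location" ([x, y, z] in m, in the coordinates of the camera as it stood for that picture, good to about 4 mm: the middle of the surface that is visible of it).
- eyes.trace(picture, thing): "region" (480x640 bool, what is visible of it).
The state is a dict: "clock": time; "joint_pos": joint angles; "qvel": joint speeds; "joint_torque": joint torques, N m; "position": TCP position; "tool_rot": TCP orientation; "force": force on the tool from outside, world axes, zero at the start; "torque": the same for the moment, N m; "opening": finger opening in m.
Only numpy, scipy, OpenCV 4.12 (cv2) and the standard library are available. Lean on these libraries where they do the work, as an engineer would, in place of code of your own. Each camera call takes 0.05 s, during which the arm holds its last target.

### The job

Load the two stone models waiting on the bench into the scanner's carrying rack, each in the bay whose tag and thumb pad have its carrier's colour, with the front teeth facing out of the bay. At each bay press the spring latch down with the leading end of the carrier, slide the carrier in under the lips until it is fully home, and let the latch snap up behind it. Keep the models upright, and leave the other things on the bench where they stand.

Things in the scene. Friction and masses are not known exactly. Their poses are not given: they have to be found in the camera images.
- carrier_yellow: loose yellow plastic carrier plate 100 (x) x 72 (y) x 8 mm, corners rounded, flat on the bench, with a blue stone dental model fixed on it, teeth up; 0.19 to 0.33 kg in all. Origin: centre of the plate's underside, z up. +x points to the leading end, which enters the bay first; the model's front teeth and a lip raised 6 mm are at the trailing end, -x. Overall 62 mm high
- carrier_yellow_lead (a point): middle of the yellow carrier's leading edge, 50 mm along +x from its origin, 4 mm up
- carrier_yellow_grip (a point): where to grip the yellow carrier from above: in the stone base of its model, on the carrier's z axis 41 mm above the underside. The base is 54 mm wide across y, with flat upright sides from x = -12 to +24 mm and from 8 to 48 mm above the underside. Fingertips should stay 17 mm or more above the underside, to clear the bay's lips
- bay_yellow: fixed, empty bay of the rack with a yellow tag on its back stop and a yellow thumb pad. Origin: centre of its mouth, on the rack's base plate, 14 mm above the bench; +x points into the bay, z up. Two white floor strips, tops at z = 12 mm, run from x = 0 to the back stop at x = 100 mm. Side guides are 76 mm apart from x = 22 mm on, flared to about 90 mm at x = 0. The next bay's axis is 112 mm away
- bay_yellow_lips (a point): middle of the entry of the yellow bay, bay x = 22, z = 23.5 mm. From here on lips, 63 mm apart, cover the edges of a carrier: underside at z = 23.5, top at 26.5 mm; their ends turn up to z = 31 mm from x = 10 mm on. A carrier must be slid under them; it cannot be laid in from above
- bay_yellow_home (a point): where the origin of the carrier lies when it is fully home against the back stop of the yellow bay: bay x = 50, y = 0, z = 12 mm. The latch leaves it 3 mm of play towards the mouth
- latch_yellow (a joint): spring latch of the yellow bay, rad: 0 = up, retaining; 0.105 = nose pressed level with the floor strips; 0.135 = its stop. A steel tongue, hinged inside the bay at bay x = 70, z = 6 mm, ends in a square upturned nose with the yellow thumb pad in front of it (to bay x = -32 mm). At the nose about 1.2 N starts it and 2.8 N holds it level
- latch_yellow_nose (a point): top of the nose of the yellow bay's latch: 30 mm wide, bay x = -10 to -3 mm, top at bay z = 20 mm when up. Its square face stops a carrier pushed level against it; press it down from above with the underside of the carrier's leading end (leading edge at about bay x = 8 mm), then slide in. It snaps up once the trailing end has passed bay x = -3 mm
- carrier_green: loose green plastic carrier plate 100 (x) x 72 (y) x 8 mm, corners rounded, flat on the bench, with a cream stone dental model fixed on it, teeth up; 0.19 to 0.33 kg in all. Origin: centre of the plate's underside, z up. +x points to the leading end, which enters the bay first; the model's front teeth and a lip raised 6 mm are at the trailing end, -x. Overall 62 mm high
- carrier_green_lead (a point): middle of the green carrier's leading edge, 50 mm along +x from its origin, 4 mm up
- carrier_green_grip (a point): where to grip the green carrier from above: in the stone base of its model, on the carrier's z axis 41 mm above the underside. The base is 54 mm wide across y, with flat upright sides from x = -12 to +24 mm and from 8 to 48 mm above the underside. Fingertips should stay 17 mm or more above the underside, to clear the bay's lips
- bay_green: fixed, empty bay of the rack with a green tag on its back stop and a green thumb pad. Origin: centre of its mouth, on the rack's base plate, 14 mm above the bench; +x points into the bay, z up. Two white floor strips, tops at z = 12 mm, run from x = 0 to the back stop at x = 100 mm. Side guides are 76 mm apart from x = 22 mm on, flared to about 90 mm at x = 0. The next bay's axis is 112 mm away
- bay_green_lips (a point): middle of the entry of the green bay, bay x = 22, z = 23.5 mm. From here on lips, 63 mm apart, cover the edges of a carrier: underside at z = 23.5, top at 26.5 mm; their ends turn up to z = 31 mm from x = 10 mm on. A carrier must be slid under them; it cannot be laid in from above
- bay_green_home (a point): where the origin of the carrier lies when it is fully home against the back stop of the green bay: bay x = 50, y = 0, z = 12 mm. The latch leaves it 3 mm of play towards the mouth
- latch_green (a joint): spring latch of the green bay, rad: 0 = up, retaining; 0.105 = nose pressed level with the floor strips; 0.135 = its stop. A steel tongue, hinged inside the bay at bay x = 70, z = 6 mm, ends in a square upturned nose with the green thumb pad in front of it (to bay x = -32 mm). At the nose about 1.2 N starts it and 2.8 N holds it level
- latch_green_nose (a point): top of the nose of the green bay's latch: 30 mm wide, bay x = -10 to -3 mm, top at bay z = 20 mm when up. Its square face stops a carrier pushed level against it; press it down from above with the underside of the carrier's leading end (leading edge at about bay x = 8 mm), then slide in. It snaps up once the trailing end has passed bay x = -3 mm
- bay_grey: third bay of the rack, alike but with grey tag and pad, already loaded with a grey carrier and a mounted pair of models reaching 94 mm above the bench. The order of the three bays along the rack varies
- rack: fixed aluminium carrying rack, base plate 130 (x) x 372 (y) mm, top 14 mm high, origin on the bench under its centre; the bays' mouths lie at its x = -60 mm and open to its -x; end cheeks 50 mm high; a thin carrying bar runs along its back at x = 58 mm, its top 99 mm up
- jar: bystander: loose jar, 42 mm across, 62 mm high, origin under its centre; stands among the carriers
- spray_bottle: bystander: upright white spray bottle with red head, 58 mm across, 230 mm high, origin under its centre; stands beside the rack
- articulator: bystander: black articulator with plaster models, about 100 x 100 mm, 126 mm high, origin under its centre, 0.9 kg
- torch: bystander: black upright hand torch, foot 68 mm across, nozzle reaching 78 mm to its -x, 131 mm high, origin under its centre
- pen_cup: bystander: black cup 84 mm across and 100 mm high with tools standing in it up to 165 mm, origin under its centre
- wax_knife: bystander: wax knife lying flat, 175 mm long along its x, 14 mm thick, origin near its middle
Things that resemble listed ones, but are neither listed nor needed, are in the scene too. Leave any turquoise look-alike of the carrier_green alone.

How it is judged:
By the outcome, as a careful person would: the job done as asked, in the order asked, and still so for the second after the job is handed in, with the robot touching nothing.
It also fails if it takes over 64 s, if anything falls off the work surface, if the arm or the gripper's body presses on something with over 40 N, if the wrist force passes 120 N, or if a joint passes its speed limit or range.

## Working session

There is one attempt and no reset: what is moved stays moved. The work goes in short steps, each a Python script; the robot and the scene stay as the last script left them, time stands still between calls to the robot, and variables do not carry over. Pictures are saved under pics/ and viewed, and the job is handed in when it is done.

```bash
mkdir -p pics; ls
python3 - <<'E'
from bench import env, effector, solve_ik, readout, eyes, job
import cv2,numpy as np
o=readout.observe();print(o)
for n in("side","top"):
    p=eyes.camera(n);cv2.imwrite(f"pics/{n}0.png",p["frame"][:,:,::-1])
    print(n,p["vertical_fov"],p["cx"],p["cy"],np.round(p["R"],4).tolist(),p["t"])
    for th in ["carrier_yellow","carrier_green","carrier_yellow_grip","rack","bay_yellow","bay_green","latch_yellow_nose","latch_green_nose","bay_grey","jar","spray_bottle","articulator","torch","pen_cup","wax_knife"]:
        for d in eyes.spot_in(p,th)[:3]:
            X=np.array(p["R"]).T@(np.array(d["location"])-np.array(p["t"]))
            print(th,round(d["confidence"],2),np.round(X,3))
E
```

```text
pics
{'clock': 0.0, 'joint_pos': array([ 1.10149701,  0.42674879,  0.07382836,  1.60659739, -0.03409285,
        1.11082127, -0.06710727]), 'qvel': array([-1.03317859e-03,  1.52099253e-03, -7.08313827e-04, -8.70237732e-05,
        1.11486861e-03, -1.02537894e-03,  2.18548394e-04]), 'joint_torque': array([-1.34460242e-04, -9.49844027e+01,  3.76113251e+00, -4.63511467e+01,
        1.94747932e-02,  1.02390474e-02, -5.91846998e-06]), 'position': array([ 0.2120584 , -0.64039159,  0.23060298]), 'tool_rot': array([-3.14028004e+00,  9.55320327e-05,  3.19784440e-01]), 'force': array([0.29605705, 0.06484331, 0.45888159]), 'torque': array([-0.00829275, -0.01532796,  0.0145907 ]), 'opening': 0.08514190079048148}
side 52.41899200942185 309.4239926843476 238.62178483298842 [[-0.9249, -0.3802, -0.0069], [-0.278, 0.6884, -0.67], [0.2595, -0.6177, -0.7424]] [0.43874172 0.18828099 1.0622235 ]
carrier_yellow 0.74 [0.382 0.233 0.024]
carrier_green 0.83 [0.256 0.417 0.049]
carrier_green 0.74 [ 0.457 -0.01   0.022]
carrier_green 0.64 [ 0.319 -0.125  0.029]
carrier_yellow_grip 0.86 [0.376 0.23  0.023]
rack
[... 971 characters left out ...]
een 0.85 [0.658 0.075 0.024]
latch_yellow_nose 0.56 [ 0.624 -0.045  0.024]
latch_yellow_nose 0.54 [ 0.657 -0.041  0.026]
latch_green_nose 0.72 [0.62  0.068 0.022]
latch_green_nose 0.48 [ 0.639 -0.148  0.039]
bay_grey 0.57 [ 0.64  -0.146  0.04 ]
bay_grey 0.41 [0.655 0.069 0.029]
jar 0.58 [ 0.415 -0.229  0.059]
jar 0.2 [ 0.519 -0.238  0.007]
spray_bottle 0.65 [0.532 0.302 0.163]
spray_bottle 0.5 [0.383 0.209 0.026]
articulator 0.8 [0.643 0.394 0.1  ]
torch 0.91 [ 0.532 -0.403  0.107]
torch 0.37 [0.38  0.21  0.027]
pen_cup 0.68 [ 0.668 -0.339  0.077]
pen_cup 0.41 [ 0.639 -0.148  0.042]
wax_knife 0.76 [ 0.521 -0.241  0.006]
wax_knife 0.43 [0.385 0.211 0.026]
wax_knife 0.36 [ 0.416 -0.231  0.058]
```

View pics/side0.png

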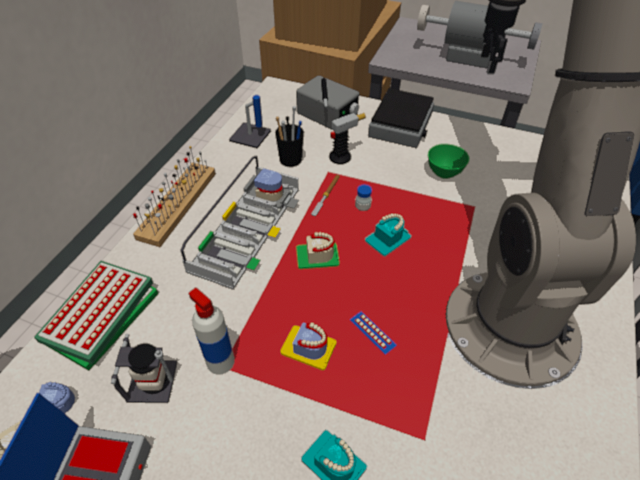

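View pics/top0.png

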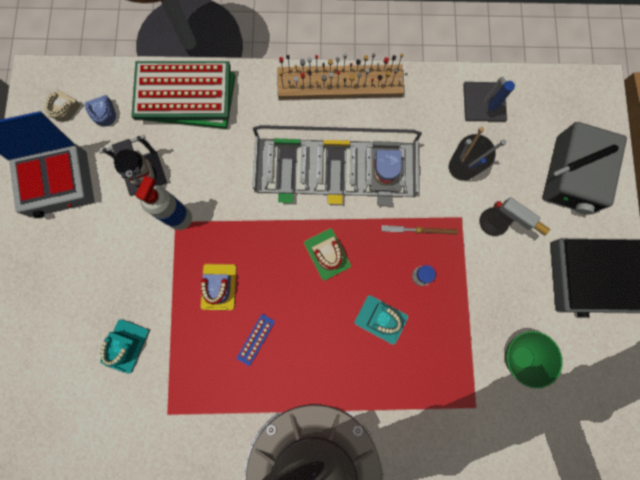

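```bash
cat > h.py <<'E'
from bench import env, effector, solve_ik, readout, eyes, job
import cv2,numpy as np
def shot(n,name=None):
    p=eyes.camera(n)
    if name: cv2.imwrite(f"pics/{name}.png",p["frame"][:,:,::-1])
    return p
def proj(p,X):
    X=np.atleast_2d(X);c=X@np.array(p["R"]).T+np.array(p["t"])
    f=240/np.tan(np.radians(p["vertical_fov"])/2)
    return np.c_[p["cx"]+f*c[:,0]/c[:,2],p["cy"]+f*c[:,1]/c[:,2]]
def back(p,uv,z):
    f=240/np.tan(np.radians(p["vertical_fov"])/2)
    uv=np.atleast_2d(uv);R=np.array(p["R"]);t=np.array(p["t"])
    d=np.c_[(uv[:,0]-p["cx"])/f,(uv[:,1]-p["cy"])/f,np.ones(len(uv))]@R
    C=-R.T@t
    return C+d*((z-C[2])/d[:,2])[:,None]
def crop(p,c,half,name,s=5):
    f=p["frame"];x,y=map(int,c);a=f[max(0,y-half[1]):y+half[1],max(0,x-half[0]):x+half[0]]
    cv2.imwrite(f"pics/{name}.png",cv2.resize(a,None,fx=s,fy=s,interpolation=cv2.INTER_CUBIC)[:,:,::-1])
E
python3 - <<'E'
from h import *
p=shot("top");np.save("top0.npy",p,allow_pickle=True)
q=shot("side");np.save("side0.npy",q,allow_pickle=True)
crop(p,(335,160),(95,48),"rack_t",4)
crop(q,(240,230),(80,60),"rack_s",5)
E
cat > viewlist <<E
E
```

```text
(no output)
```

View pics/rack_t.png

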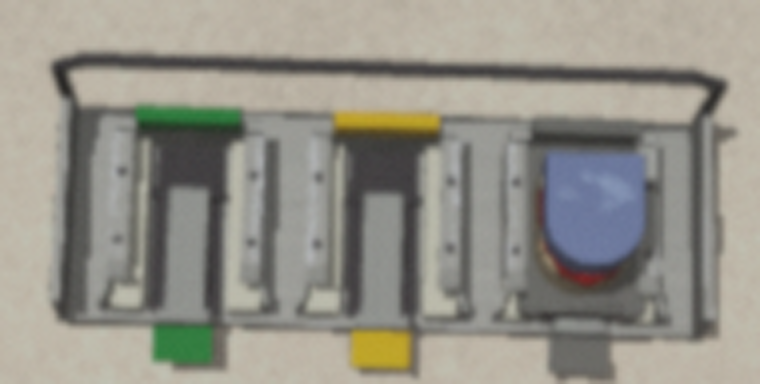

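View pics/rack_s.png

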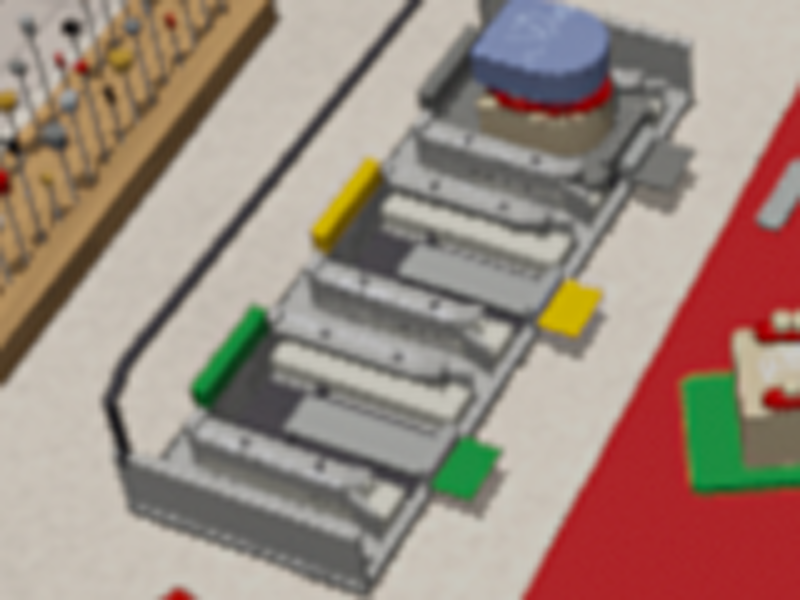

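```bash
cat > fit.py <<'E'
from h import *
from scipy.optimize import minimize
p=np.load("top0.npy",allow_pickle=True).item();q=np.load("side0.npy",allow_pickle=True).item()
def cmask(P,col,tight=False):
    hsv=cv2.cvtColor(P["frame"],cv2.COLOR_RGB2HSV);H,S,V=[hsv[:,:,i].astype(int) for i in range(3)]
    if col=="yellow": return ((H>18)&(H<32)&(S>150)&(V>70)).astype(np.uint8)
    return ((H>52)&(H<78)&(S>120)&(V>40)).astype(np.uint8)
def tri(uvp,uvq):
    A=[]
    r=[]
    for P,uv in((p,uvp),(q,uvq)):
        a=back(P,uv,0.)[0];C=-np.array(P["R"]).T@P["t"];d=(a-C)/np.linalg.norm(a-C);M=np.eye(3)-np.outer(d,d);A.append(M);r.append(M@C)
    X=np.linalg.solve(sum(A),sum(r));return X
if __name__=="__main__":
    for col in("yellow","green"):
        for P,n in((p,"top"),(q,"side")):
            m=cmask(P,col);k,l,st,c=cv2.connectedComponentsWithStats(m)
            for i in range(1,k):
                if st[i,4]>25: print(col,n,np.round(c[i],2),st[i])
    for a in[(62,320),(376,328),(690,337)]:
        print("front",back(p,[240+a[0]/4-.4,112+a[1]/4-.4],0.014))
E
python3 fit.py
```

```text
yellow top [336.14 142.46] [324 140  26   6 107]
yellow top [334.6  198.94] [328 195  14   9 124]
yellow top [541.68 228.12] [536 223  12  11  69]
yellow top [220.92 285.93] [201 264  35  46 679]
yellow side [361.19 116.27] [358 114   7   6  26]
yellow side [228.99 210.56] [223 202  13  18  97]
yellow side [273.41 231.44] [268 226  12  11  86]
yellow side [307.06 350.72] [281 326  55  44 691]
green top [230.95  82.03] [229  73   5  24  66]
green top [199.36 122.18] [165 119  62   9 255]
green top [286.04 140.94] [274 139  25   5  77]
green top [285.18 197.36] [279 194  13   8 100]
green top [323.77 254.16] [305 230  45  49 433]
green top [533.91 358.69] [ 506  332   56   55 2328]
green side [447.19 159.9 ] [ 428  145   41   33 1017]
green side [205.6  241.15] [199 232  14  19 102]
green side [314.05 258.2 ] [297 244  42  24 413]
green side [252.56 263.33] [247 258  12  12  91]
green side [109.07 329.22] [  36  278  122   92 1364]
front [[0.60410864 0.14260088 0.014     ]]
front [[ 0.60200086 -0.03738609  0.014     ]]
front [[ 0.59929499 -0.21773496  0.014     ]]
```

```bash
cat > fit2.py <<'E'
from fit import *
D={"y":((336.14,142.46),(334.6,198.94),(228.99,210.56),(273.41,231.44)),"g":((286.04,140.94),(285.18,197.36),(205.6,241.15),(252.56,263.33))}
T={}
for k,(tt,tp,st,sp) in D.items():
    T[k]=(tri(tt,st),tri(tp,sp)); print(k,"tag",T[k][0].round(4),"pad",T[k][1].round(4))
for i in(0,1):
    d=T["g"][i]-T["y"][i];print("len",np.linalg.norm(d[:2]),"yaw",np.arctan2(-d[0],d[1]))
for k in T:
    d=T[k][0]-T[k][1];print("axis yaw",np.arctan2(d[1],d[0]),np.linalg.norm(d[:2]))
# carriers
def body(x,y,a):
    pts=[]
    for sx,sy in((1,1),(1,-1),(-1,1),(-1,-1)):
        for t in np.linspace(0,np.pi/2,4):
            px=sx*(44+6*np.cos(t));py=sy*(30+6*np.sin(t))
            for z in((0,8) if sx>0 else (0,14)): pts.append((px,py,z))
    P=np.array(pts)/1000;c,s=np.cos(a),np.sin(a)
    return np.c_[x+c*P[:,0]-s*P[:,1],y+s*P[:,0]+c*P[:,1],P[:,2]]
def hullmask(uv,S=4):
    m=np.zeros((480*1,640*1),np.uint8)
    h=cv2.convexHull(uv.astype(np.float32))
    cv2.fillConvexPoly(m,np.round(h*16).astype(np.int32),1,cv2.LINE_AA,4);return m
def fitc(col,x0,near):
    H={}
    for n,P in(("p",p),("q",q)):
        m=cmask(P,col);k,l,st,c=cv2.connectedComponentsWithStats(m)
        pr=proj(P,[*near,0.01])[0]
        i=max((i for i in range(1,k) if st[i,4]>200),key=lambda i:-np.linalg.norm(c[i]-pr))
        ys,xs=np.nonzero(l==i);hh=cv2.convexHull(np.c_[xs,ys].astype(np.float32))
        H[n]=hh
    def up(h,P0): # distance-based cost: symmetric between hull polys, sampled
        return h
    def cost(v):
        e=0
        for n,P in(("p",p),("q",q)):
            h=cv2.convexHull(proj(P,body(*v)).astype(np.float32))
            o=H[n]+0.0
            inter,_=cv2.intersectConvexConvex(h,o)
            # grow: pixel hull is ~0.5 px short; ignore bias (symmetric)
            e+=cv2.contourArea(h)+cv2.contourArea(o)-2*inter
        return e
    best=None
    for a in np.arange(0,2*np.pi,np.pi/6):
        r=minimize(cost,[*near,a],method="Nelder-Mead",options=dict(initial_simplex=[[*near,a],[near[0]+.01,near[1],a],[near[0],near[1]+.01,a],[*near,a+.2]],xatol=1e-5,fatol=.01,maxiter=600))
        print(round(r.fun,1),r.x.round(4),end=";")
        if best is None or r.fun<best.fun: best=r
    print();print(col,best.x,best.fun);return best.x
if __name__=="__main__":
    B={}
    for col,near in(("yellow",(.381,.21)),("green",(.458,-.02))):
        B[col]=fitc(col,0,near)
        for n,P in(("p",p),("q",q)):
            img=cv2.resize(P["frame"],None,fx=6,fy=6,interpolation=cv2.INTER_CUBIC)[:,:,::-1].copy()
            v=B[col];
            h=cv2.convexHull(proj(P,body(*v)).astype(np.float32));cv2.polylines(img,[np.int32(h*6+3)],True,(255,0,255),1)
            c,s=np.cos(v[2]),np.sin(v[2]);l=proj(P,[v[0]+.05*c,v[1]+.05*s,.008])[0]*6+3;cv2.circle(img,tuple(np.int32(l)),6,(255,255,0),2)
            cc=np.int32(proj(P,[v[0],v[1],.02])[0]*6);cv2.imwrite(f"pics/c_{col}_{n}.png",img[cc[1]-200:cc[1]+200,cc[0]-200:cc[0]+200])
    cv2.imwrite("pics/c_all.png",cv2.resize(np.vstack([np.hstack([cv2.imread(f"pics/c_{c}_{n}.png") for n in "pq"]) for c in("yellow","green")]),None,fx=.75,fy=.75))
E
python3 fit2.py
```

```text
y tag [ 0.7116 -0.0412  0.0497] pad [ 0.5874 -0.0393  0.0235]
g tag [0.713  0.0721 0.0503] pad [0.5892 0.0727 0.0239]
len 0.11327028387156496 yaw -0.013040085773621677
len 0.1120630579345782 yaw -0.016448315750158905
axis yaw -0.014894363384098391 0.12418436682983748
axis yaw -0.00514374640924828 0.12380607717069939
142.9 [ 3.876e-01  2.168e-01 -3.000e-04];142.9 [ 0.3876  0.2168 -0.0004];142.9 [ 3.876e-01  2.168e-01 -3.000e-04];174.8 [0.3874 0.2166 3.1344];174.8 [0.3874 0.2166 3.1344];174.8 [0.3874 0.2166 3.1344];174.8 [0.3874 0.2166 3.1344];174.8 [0.3874 0.2166 3.1344];174.8 [0.3874 0.2166 3.1344];142.9 [0.3876 0.2168 6.2828];142.9 [0.3876 0.2168 6.2829];142.9 [0.3876 0.2168 6.2831];
yellow [0.3875625  0.21681648 6.28288786] 142.93568609515205
358.2 [ 0.4655 -0.0244  0.4404];358.1 [ 0.4655 -0.0244  0.4404];358.2 [ 0.4655 -0.0244  0.4404];358.2 [ 0.4655 -0.0244  0.4404];366.2 [ 0.4661 -0.0256  3.6174];366.2 [ 0.4661 -0.0256  3.6174];366.2 [ 0.4661 -0.0256  3.6174];366.2 [ 0.4661 -0.0256  3.6174];366.2 [ 0.4661 -0.0256  3.6163];366.2 [ 0.4661 -0.0256  3.6174];358.2 [ 0.4655 -0.0244  6.7236];358.2 [ 0.4655 -0.0244  6.7236];
green [ 0.46545726 -0.02439199  0.44039909] 358.14974987506866
```

View pics/c_all.png

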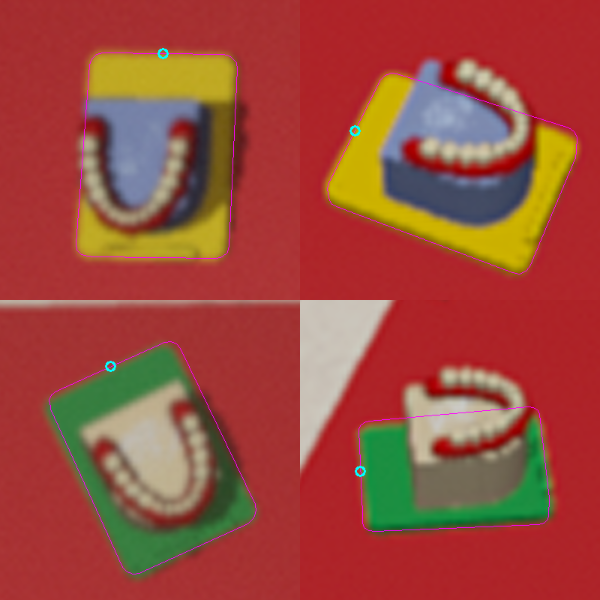

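```bash
cat >> h.py <<'E'
PI=np.pi
def ob(tag=""):
    o=readout.observe();print(tag,"t",round(o["clock"],2),"p",o["position"].round(4),"rpy",o["tool_rot"].round(4),"F",o["force"].round(1),"T",o["torque"].round(2),"op",round(o["opening"],4));return o
E
python3 - <<'E'
from h import *
ob()
a=.4404;g=np.array([.4655,-.0244]);off=.003*np.array([np.cos(a),np.sin(a)]);g=g+off
for P,y in(([*g,.18],a),([*g,.022],a),([.38756+.003,.2168,.022],0),([.569,.0734,.05],-.0137),([.662,.0719,.05],-.0137)):
    s=solve_ik(P,[PI,0,y]);print(None if s is None else np.round(s,2))
env.move_to([*g,.20],[PI,0,a]);ob()
env.move_straight([*g,.09],speed=.15);o=ob()
print(o["joint_pos"].round(2))
p=shot("top","pre_t");q=shot("side","pre_s")
E
```

```text
t 1.7 p [ 0.2122 -0.6408  0.2313] rpy [-3.1415 -0.      0.3197] F [0.4 0.7 0.6] T [ 0.03 -0.02  0.02] op 0.0855
[ 0.36  0.18 -0.5   2.08  0.11  0.9  -1.32]
[ 0.23  0.44 -0.37  2.2   0.3   0.55 -1.5 ]
[-0.87  0.4   0.26  2.28 -0.22  0.49 -2.01]
[ 0.12  0.53 -0.45  1.95  0.33  0.74 -2.11]
[ 0.04  0.63 -0.34  1.74  0.27  0.82 -2.01]
 t 4.08 p [ 0.4684 -0.0238  0.2   ] rpy [ 3.1415e+00 -1.0000e-04  4.3920e-01] F [-0.3 -0.5 -0.4] T [-0.03 -0.02 -0.04] op 0.0854
 t 4.97 p [ 0.4687 -0.0231  0.0906] rpy [ 3.1413e+00 -8.0000e-04  4.4040e-01] F [-0.1 -0.4  0.3] T [-0.03  0.02 -0.04] op 0.0852
[ 0.32  0.32 -0.47  2.16  0.22  0.71 -1.43]
```

View pics/pre_s.png

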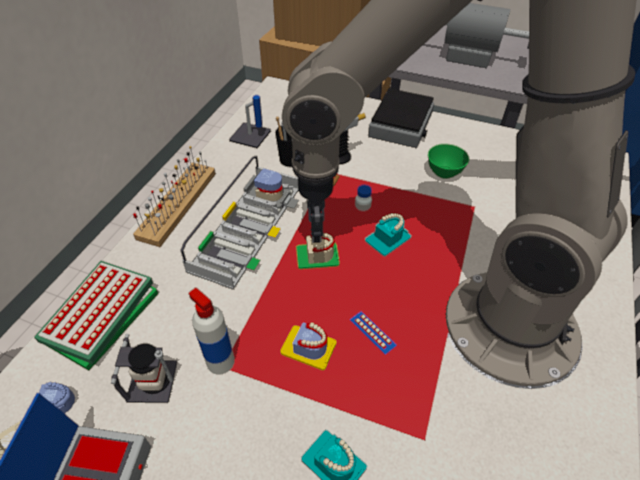

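View pics/pre_t.png

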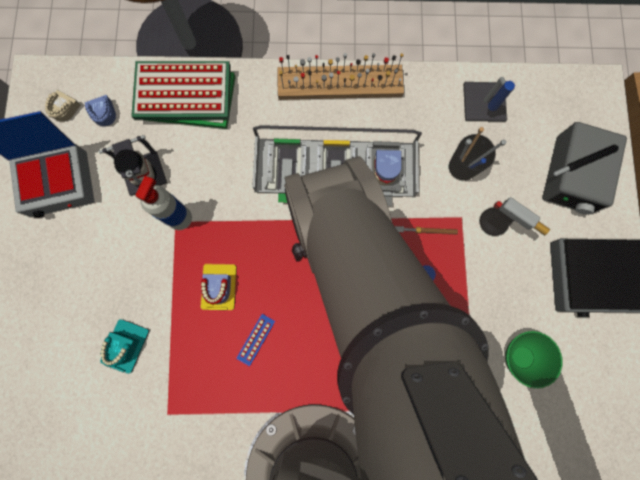

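Run:
```python
from h import *
q=shot("side");crop(q,(318,225),(50,50),"pre_sz",8)
```

```text
(no output)
```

View pics/pre_sz.png

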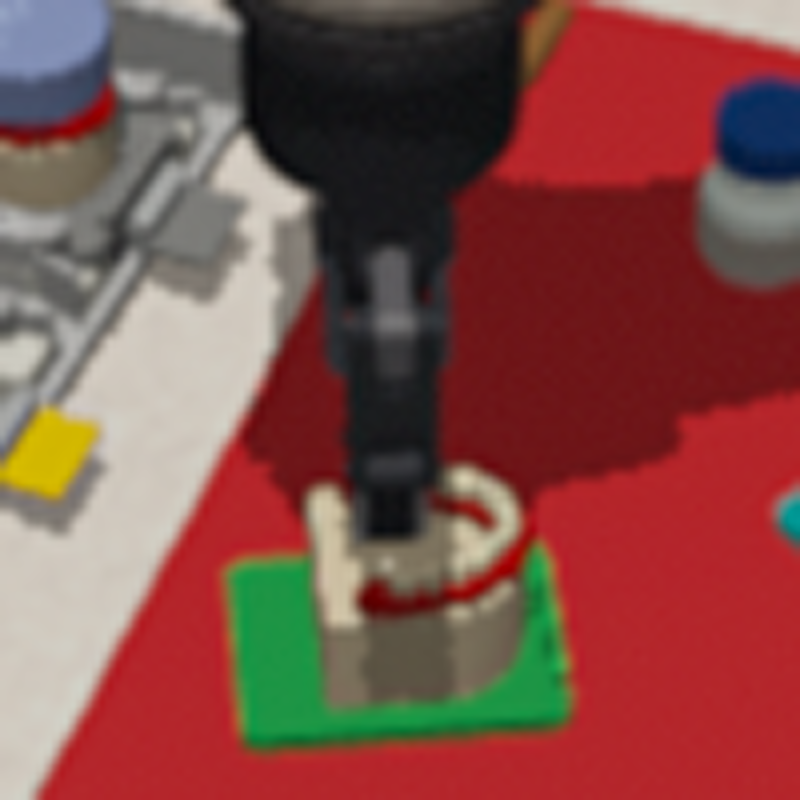

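Fingers sit across the stone base. Going down, gripping and lifting.

Run:
```python
from h import *
a=.4404
g=np.array([.4655,-.0244])+.003*np.array([np.cos(a),np.sin(a)])
env.move_straight([*g,.022],speed=.1);o=ob("down")
effector.set_gripper(.03,80);ob("grip")
env.move_straight([*g,.10],speed=.12);ob("lift")
env.move_to([.535,.0735,.10],[PI,0,-.0137]);ob("pre")
p=shot("top","h_t");q=shot("side","h_s")
np.save("q1.npy",q,allow_pickle=True)
crop(q,(250,255),(75,55),"h_sz",5)
```

```text
down t 5.95 p [ 0.4684 -0.023   0.0223] rpy [ 3.1415e+00 -3.0000e-04  4.4050e-01] F [ 1.   0.6 -0.2] T [-0.02  0.01  0.01] op 0.0858
grip t 6.38 p [ 0.4686 -0.0232  0.0229] rpy [ 3.1407e+00 -7.0000e-04  4.4060e-01] F [-3.9  0.5 15.7] T [-0.1   0.78  0.2 ] op 0.0533
lift t 7.17 p [ 0.4678 -0.0232  0.0995] rpy [-3.1414e+00  6.0000e-04  4.4030e-01] F [ 0.1 -0.4 -2.4] T [ 0.04  0.   -0.  ] op 0.0533
pre t 7.84 p [0.5343 0.0737 0.0989] rpy [ 3.1413e+00  1.9000e-03 -1.1900e-02] F [-0.9 -0.6 -2.2] T [-0.07 -0.03  0.05] op 0.0535
```

View pics/h_sz.png

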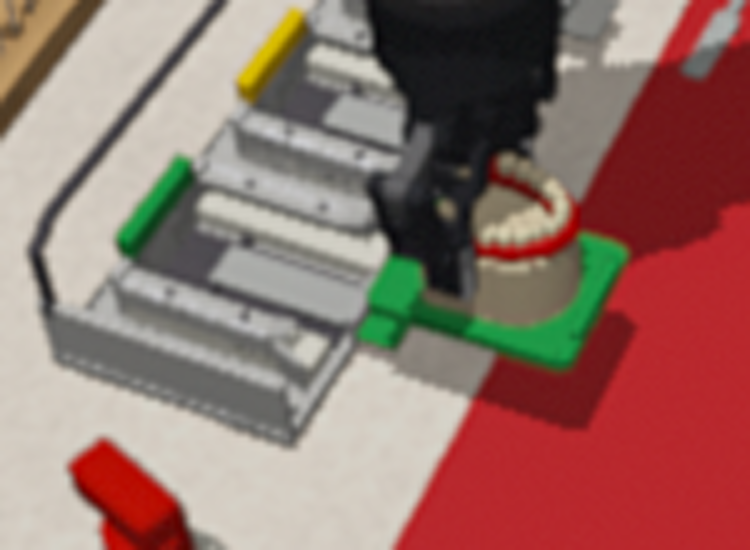

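View pics/h_t.png

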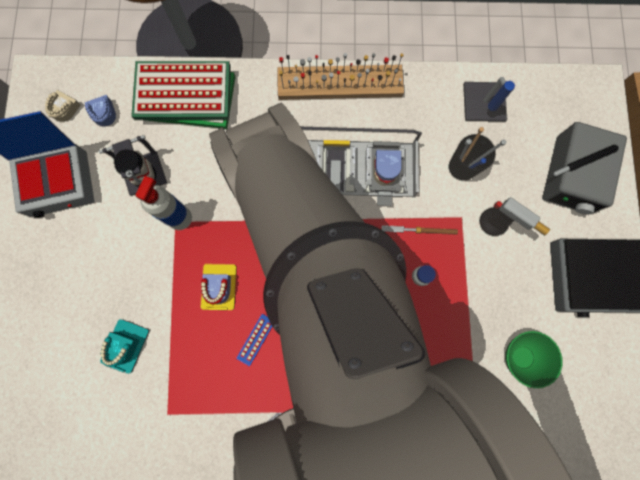

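```bash
cat > ov.py <<'E'
from h import *
from fit2 import body
def overlay(P,tcp,yaw,off,name,c,half,s=5,dz=.0225,bay=None,roll=0):
    B=body(-off,0,0);B[:,2]-=dz
    ca,sa=np.cos(yaw),np.sin(yaw)
    W=np.c_[tcp[0]+ca*B[:,0]-sa*B[:,1],tcp[1]+sa*B[:,0]+ca*B[:,1],tcp[2]+B[:,2]]
    img=cv2.resize(P["frame"],None,fx=s,fy=s,interpolation=cv2.INTER_CUBIC)[:,:,::-1].copy()
    h=cv2.convexHull(proj(P,W).astype(np.float32));cv2.polylines(img,[np.int32((h+.5)*s)],True,(255,0,255),1)
    if bay is not None:
        m=np.array(bay[:2]);y=bay[2];ex=np.array([np.cos(y),np.sin(y)]);ey=np.array([-ex[1],ex[0]])
        def L(pts):
            w=np.array([[*(m+x*ex+yy*ey),z+.014] for x,yy,z in pts]);cv2.polylines(img,[np.int32((proj(P,w)+.5)*s)],False,(255,255,0),1)
        L([(0,0,.012),(.1,0,.012)])
        for sg in(1,-1):
            L([(.022,sg*.0315,.0265),(.1,sg*.0315,.0265)])
        L([(-.032,-.015,.01),(-.032,.015,.01)])
        L([(-.005,-.07,0),(-.005,.07,0)]);L([(.1,-.036,.012),(.1,.036,.012)])
    x,y=c
    cv2.imwrite(f"pics/{name}.png",img[max(0,y-half[1])*s:(y+half[1])*s,max(0,x-half[0])*s:(x+half[0])*s])
E
python3 - <<'E'
from ov import *
q=np.load("q1.npy",allow_pickle=True).item()
overlay(q,(.5343,.0737,.0989),-.0119,.003,"ov1",(250,255),(75,55),bay=(.6075,.0730,-.0137))
p=np.load("top0.npy",allow_pickle=True).item()
overlay(p,(.9,.9,.1),-.0119,.003,"ov2",(335,160),(80,45),bay=(.6075,.0730,-.0137))
q=np.load("side0.npy",allow_pickle=True).item()
overlay(q,(.9,.9,.1),-.0119,.003,"ov3",(240,235),(75,55),bay=(.6075,.0730,-.0137))
E
```

```text
y tag [ 0.7116 -0.0412  0.0497] pad [ 0.5874 -0.0393  0.0235]
g tag [0.713  0.0721 0.0503] pad [0.5892 0.0727 0.0239]
len 0.11327028387156496 yaw -0.013040085773621677
len 0.1120630579345782 yaw -0.016448315750158905
axis yaw -0.014894363384098391 0.12418436682983748
axis yaw -0.00514374640924828 0.12380607717069939
```

View pics/ov1.png

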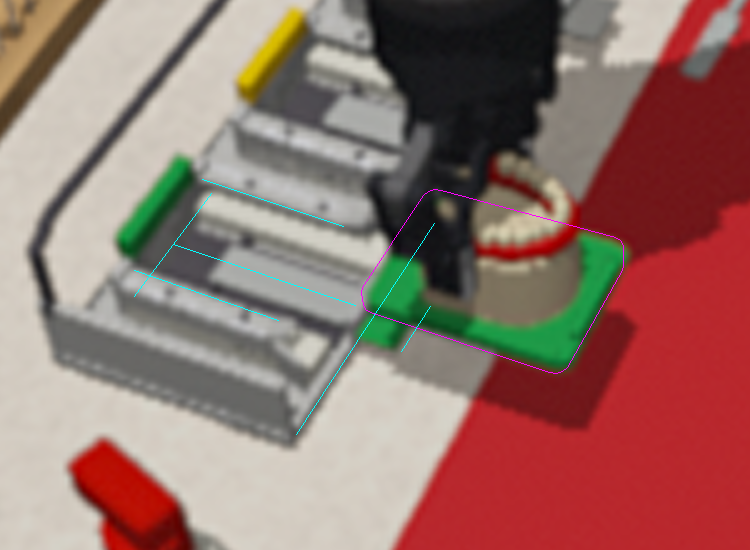

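View pics/ov2.png

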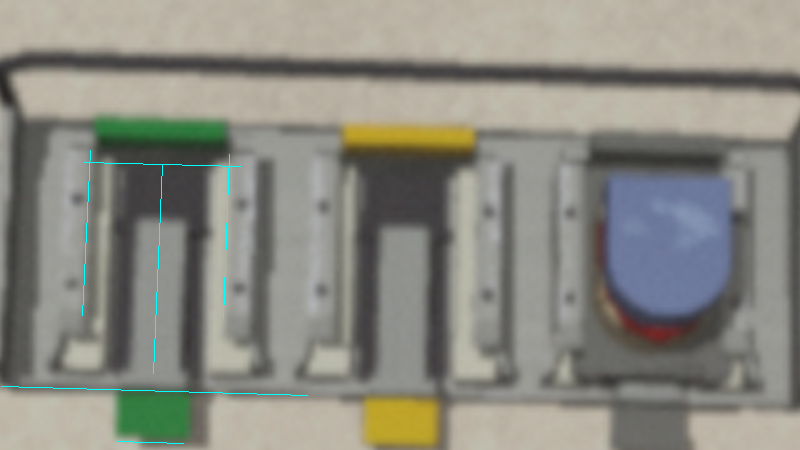

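View pics/ov3.png

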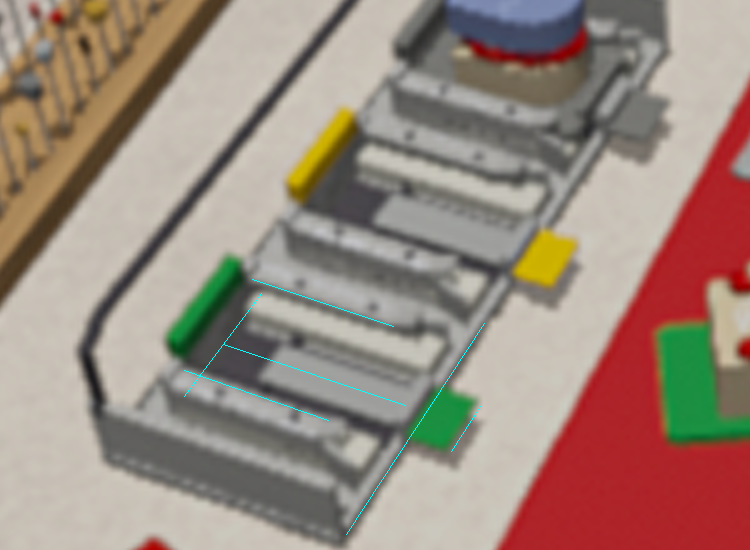

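```bash
cat >> h.py <<'E'
YAW=-.0137
BAY={"green":(.6075,.0724),"yellow":(.6090,-.0396)}
def bp(k,x,y=0):
    m=BAY[k];return [m[0]+x*np.cos(YAW)-y*np.sin(YAW),m[1]+x*np.sin(YAW)+y*np.cos(YAW)]
E
python3 - <<'E'
from h import *
O=[PI,0,YAW]
env.move_straight([*bp("green",-.041),.080],ori=O,speed=.1);ob()
env.move_straight([*bp("green",-.041),.058],speed=.06);ob()
env.move_straight([*bp("green",-.041),.0495],speed=.03);ob("pressed")
q=shot("side");np.save("q2.npy",q,allow_pickle=True);crop(q,(240,250),(70,50),"p_sz",5)
E
```

```text
t 8.47 p [0.5662 0.0728 0.0797] rpy [-3.1416e+00  8.0000e-04 -1.4000e-02] F [-0.4  1.1 -1.2] T [ 0.03  0.01 -0.  ] op 0.053
 t 8.98 p [0.5662 0.073  0.0577] rpy [ 3.1415e+00  7.0000e-04 -1.3600e-02] F [-0.1  0.3 -1.8] T [-0.03  0.   -0.07] op 0.0534
pressed t 9.42 p [0.5666 0.0731 0.0495] rpy [-3.1415e+00 -1.0000e-04 -1.3600e-02] F [0.6 0.2 0.5] T [ 0.12 -0.12  0.02] op 0.0529
```

View pics/p_sz.png

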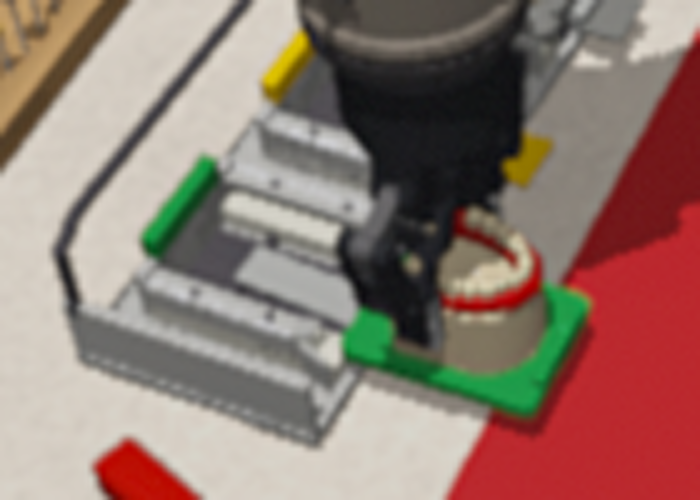

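```bash
cat >> h.py <<'E'
def slide(k,x0,x1,z,step,lim=12,speed=.05,off=.003):
    x=x0
    while x<x1-1e-6:
        x=min(x+step,x1)
        env.move_straight([*bp(k,x+off),z],ori=[PI,0,YAW],speed=speed)
        o=ob(f"x{x*1000:.0f}")
        if abs(o["force"][0])>lim or abs(o["force"][1])>lim: print("STOP");break
    return x
E
python3 - <<'E'
from h import *
slide("green",-.044,.0,.0495,.011)
q=shot("side");crop(q,(240,240),(70,50),"s1",5)
E
```

```text
x-33 t 9.83 p [0.5782 0.0728 0.0496] rpy [-3.1414e+00 -9.0000e-04 -1.4000e-02] F [ 0.8 -1.   0.8] T [-0.03 -0.4  -0.  ] op 0.0532
x-22 t 10.2 p [0.5891 0.0727 0.0495] rpy [-3.1414e+00 -7.0000e-04 -1.3900e-02] F [ 1.7 -0.2  0.5] T [-0.05 -0.36  0.04] op 0.0531
x-11 t 10.57 p [0.6001 0.0725 0.0495] rpy [-3.1414e+00 -7.0000e-04 -1.3800e-02] F [1.5 0.2 0.2] T [-0.03 -0.42  0.  ] op 0.0532
x-0 t 10.93 p [0.611  0.0724 0.0495] rpy [-3.1414e+00 -6.0000e-04 -1.3800e-02] F [ 1.4 -0.1  0.2] T [-0.02 -0.31 -0.04] op 0.0532
```

View pics/s1.png

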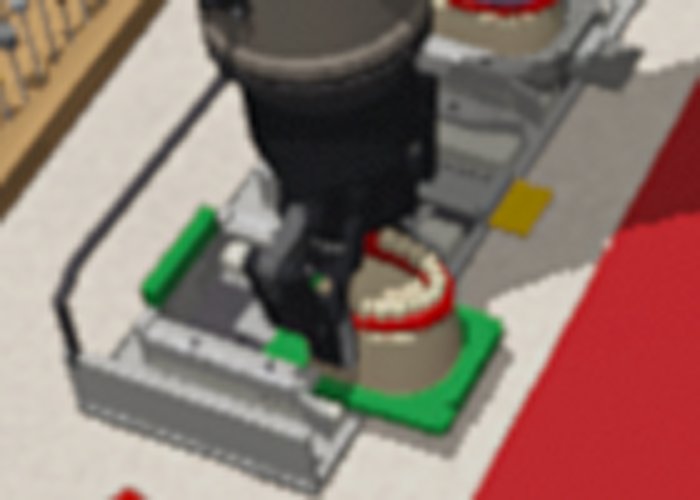

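Run:
```python
from h import *
x=slide("green",.0,.044,.0493,.011)
slide("green",.044,.058,.0491,.002,lim=14)
q=shot("side");crop(q,(240,240),(70,50),"s2",5)
```

```text
x11 t 11.35 p [0.6221 0.0722 0.0493] rpy [-3.1414e+00 -6.0000e-04 -1.3900e-02] F [ 0.5 -0.1 -0.1] T [-0.06 -0.32 -0.  ] op 0.0533
x22 t 11.72 p [0.633  0.0721 0.0493] rpy [-3.1414e+00 -6.0000e-04 -1.3800e-02] F [ 1.2 -0.5  0.6] T [-0.06 -0.31  0.04] op 0.0529
x33 t 12.08 p [0.644  0.0719 0.0493] rpy [-3.1414e+00 -6.0000e-04 -1.3800e-02] F [ 1.5 -0.2  0.3] T [-0.02 -0.31 -0.04] op 0.0529
x44 t 12.45 p [0.6551 0.0718 0.0493] rpy [-3.1414e+00 -7.0000e-04 -1.3900e-02] F [ 2.4 -0.4  0.6] T [-0.01 -0.23  0.02] op 0.0529
x46 t 12.7 p [0.6564 0.0718 0.0491] rpy [ 3.1416e+00  2.0000e-04 -1.3700e-02] F [-1.4 -0.1  2.4] T [ 0.01  0.38 -0.01] op 0.0529
x48 t 12.95 p [0.6584 0.0718 0.0491] rpy [ 3.1416e+00  1.0000e-04 -1.3600e-02] F [-1.2  0.3  3.8] T [ 0.03  0.62 -0.  ] op 0.0529
x50 t 13.2 p [0.6611 0.0717 0.0491] rpy [-3.1413e+00 -1.1000e-03 -1.3900e-02] F [1.6 0.7 0.2] T [ 0.08 -0.58 -0.04] op 0.053
x52 t 13.45 p [0.6626 0.0716 0.0491] rpy [ 3.1415e+00 -2.0000e-04 -1.3700e-02] F [1.3 0.7 0.1] T [ 0.02 -0.15  0.02] op 0.0532
x54 t 13.7 p [0.6632 0.0716 0.049 ] rpy [ 3.1411e+00  2.6000e-03 -1.3800e-02] F [-9.1 -0.7  8.5] T [-0.1   1.98 -0.29] op 0.0532
x56 t 13.95 p [0.6634 0.0717 0.0491] rpy [ 3.1404  0.0059 -0.0137] F [-23.5  -0.8  21. ] T [-0.22  4.85 -0.47] op 0.0533
STOP
```

View pics/s2.png

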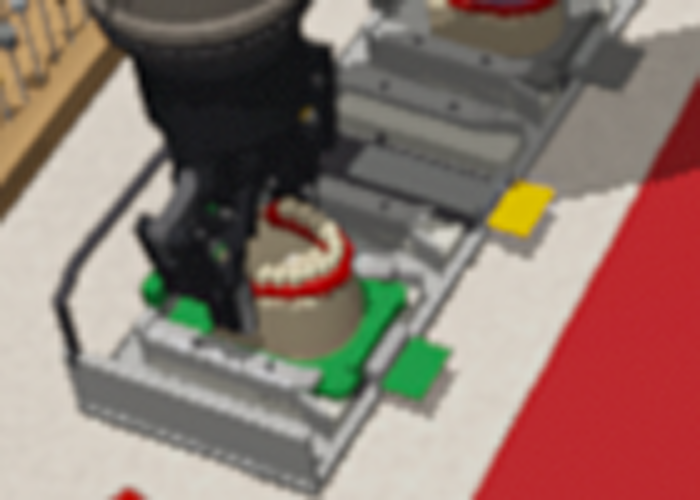

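Run:
```python
from h import *
env.move_straight([*bp("green",.0555),.0491],ori=[PI,0,YAW],speed=.03);ob()
env.move_straight([*bp("green",.0555),.0482],speed=.03);ob()
effector.set_gripper(.074);ob("open")
env.move_straight([*bp("green",.0555),.15],speed=.15);ob()
env.move_to([.3906,.2168,.18],[PI,0,0]);o=ob();print(o["joint_pos"].round(2))
p=shot("top","g_t");q=shot("side","g_s")
crop(q,(240,240),(70,50),"s3",5);crop(p,(300,160),(70,50),"t3",5)
np.save("q3.npy",q,allow_pickle=True);np.save("p3.npy",p,allow_pickle=True)
```

```text
t 14.27 p [0.663  0.0716 0.049 ] rpy [ 3.1415e+00  1.0000e-04 -1.3600e-02] F [-1.4  0.5 -0.6] T [-0.05  0.39 -0.  ] op 0.0533
 t 14.52 p [0.6631 0.0716 0.049 ] rpy [ 3.1413e+00  1.0000e-04 -1.3700e-02] F [-8.7 -0.9 14.4] T [-0.46  1.76 -0.08] op 0.0532
open t 14.86 p [0.6632 0.0716 0.0481] rpy [-3.1415e+00 -1.0000e-04 -1.3700e-02] F [0.5 0.3 0.4] T [-0.   -0.    0.04] op 0.0741
 t 15.68 p [0.6625 0.0715 0.1491] rpy [ 3.1414e+00  1.2000e-03 -1.3600e-02] F [ 0.  -0.4 -0.7] T [-0.02  0.01  0.05] op 0.0742
 t 16.87 p [0.3917 0.2166 0.18  ] rpy [-3.1412e+00 -1.0000e-04 -1.1000e-03] F [ 0.2 -0.2  0.7] T [ 0.02 -0.01 -0.01] op 0.0744
[-0.14  0.15 -0.55  2.12  0.1   0.89 -2.32]
```

View pics/s3.png

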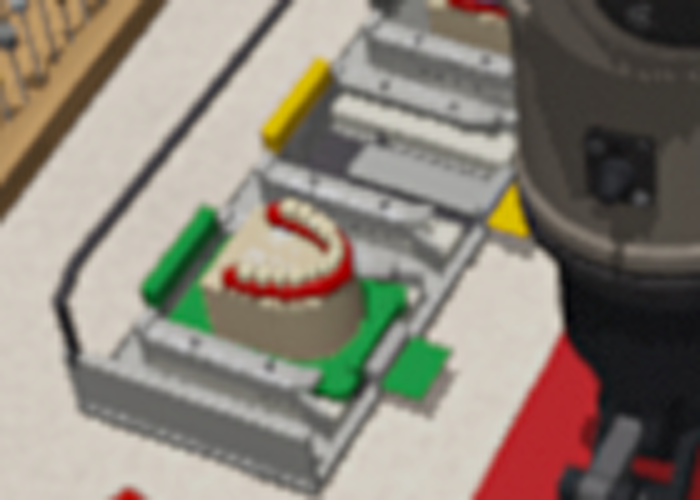

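View pics/t3.png

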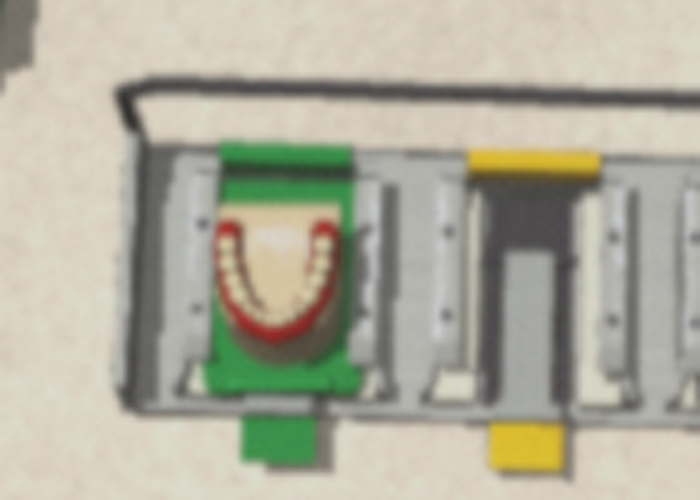

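View pics/g_s.png

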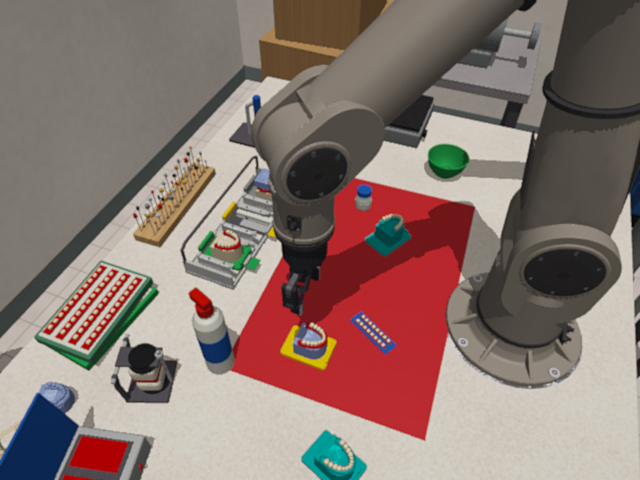

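Run:
```python
from h import *
g=[.3906,.2168]
effector.set_gripper(.085)
env.move_straight([*g,.09],ori=[PI,0,-.0003],speed=.15)
env.move_straight([*g,.022],speed=.1);ob("down")
effector.set_gripper(.03,80);ob("grip")
env.move_straight([*g,.13],speed=.12);ob("lift")
env.move_to([.535,-.0388,.13],[PI,0,YAW]);ob("pre")
env.move_straight([.535,-.0388,.10],speed=.1)
o=ob()
q=shot("side");np.save("q4.npy",q,allow_pickle=True)
from ov import *
overlay(q,o["position"],YAW,.003,"ov4",(270,225),(75,55),bay=(.6087,-.0396,YAW))
```

```text
down t 18.82 p [0.3908 0.217  0.0224] rpy [-3.1413e+00 -5.0000e-04 -2.0000e-04] F [-0.4  0.  -0.2] T [0.02 0.02 0.01] op 0.0851
grip t 19.24 p [0.391  0.2169 0.0228] rpy [-3.1414e+00 -1.1000e-03 -7.0000e-04] F [-4.  -1.7 16.8] T [-0.37  0.65 -0.22] op 0.0533
lift t 20.29 p [0.3902 0.2165 0.1294] rpy [ 3.1412e+00  9.0000e-04 -3.0000e-04] F [-0.5 -0.  -2.4] T [ 0.03 -0.01 -0.02] op 0.0525
pre t 21.42 p [ 0.5346 -0.0371  0.1298] rpy [-3.1409e+00  5.0000e-04 -1.2000e-02] F [-0.2  0.6 -1.4] T [ 0.02  0.   -0.04] op 0.0531
 t 21.87 p [ 0.5348 -0.038   0.0999] rpy [-3.1413e+00  7.0000e-04 -1.2500e-02] F [ 0.7  0.6 -2.6] T [-0.03  0.03 -0.02] op 0.0532
y tag [ 0.7116 -0.0412  0.0497] pad [ 0.5874 -0.0393  0.0235]
g tag [0.713  0.0721 0.0503] pad [0.5892 0.0727 0.0239]
len 0.11327028387156496 yaw -0.013040085773621677
len 0.1120630579345782 yaw -0.016448315750158905
axis yaw -0.014894363384098391 0.12418436682983748
axis yaw -0.00514374640924828 0.12380607717069939
```

View pics/ov4.png

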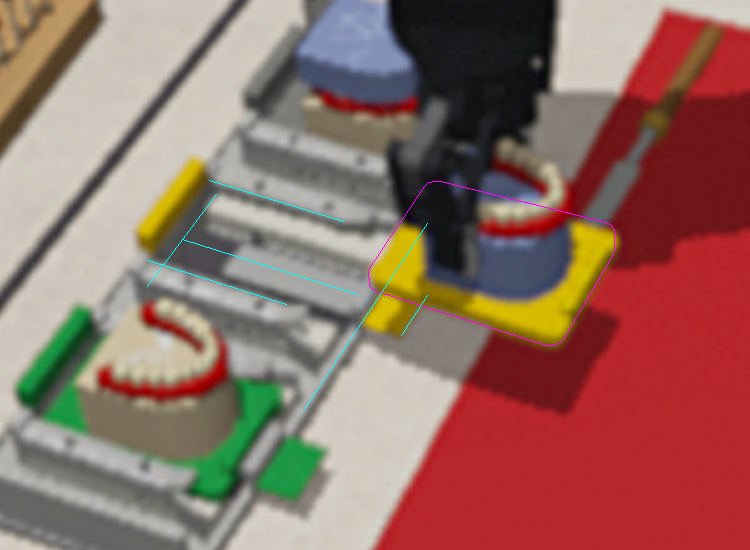

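```bash
sed -i 's/"yellow":(.6090,-.0396)/"yellow":(.6087,-.0396)/' h.py
python3 - <<'E'
from h import *
O=[PI,0,YAW];k="yellow"
env.move_straight([*bp(k,-.040),.080],ori=O,speed=.1);ob()
env.move_straight([*bp(k,-.040),.058],speed=.06);ob()
env.move_straight([*bp(k,-.040),.0495],speed=.03);ob("pressed")
x=slide(k,-.043,.001,.0494,.011)
q=shot("side");crop(q,(260,220),(70,50),"y1",5)
E
```

```text
t 22.46 p [ 0.5684 -0.0389  0.0798] rpy [-3.1415e+00  7.0000e-04 -1.3600e-02] F [ 0.   1.1 -2.6] T [-0.01  0.02 -0.03] op 0.0529
 t 22.98 p [ 0.5685 -0.039   0.0577] rpy [-3.1415e+00  6.0000e-04 -1.3600e-02] F [ 0.3 -0.1 -2.7] T [-0.04  0.02 -0.  ] op 0.0529
pressed t 23.41 p [ 0.5688 -0.039   0.0495] rpy [-3.1416e+00 -1.0000e-04 -1.3700e-02] F [-0.1 -1.3 -0. ] T [ 0.02 -0.08  0.01] op 0.0526
x-32 t 23.77 p [ 0.5805 -0.0392  0.0495] rpy [-3.1414e+00 -1.0000e-03 -1.3800e-02] F [ 1.3 -0.4  0.1] T [-0.02 -0.43 -0.03] op 0.0528
x-21 t 24.14 p [ 0.5913 -0.0393  0.0494] rpy [-3.1414e+00 -7.0000e-04 -1.3700e-02] F [ 1.6 -1.2  0. ] T [-0.02 -0.45 -0.01] op 0.0529
x-10 t 24.51 p [ 0.6023 -0.0395  0.0494] rpy [-3.1414e+00 -7.0000e-04 -1.3700e-02] F [ 1.5 -0.5  0.6] T [-0.03 -0.4  -0.02] op 0.0528
x1 t 24.88 p [ 0.6133 -0.0396  0.0494] rpy [-3.1414e+00 -8.0000e-04 -1.3700e-02] F [ 2.4  0.4 -0. ] T [ 0.   -0.36 -0.04] op 0.0534
```

View pics/y1.png

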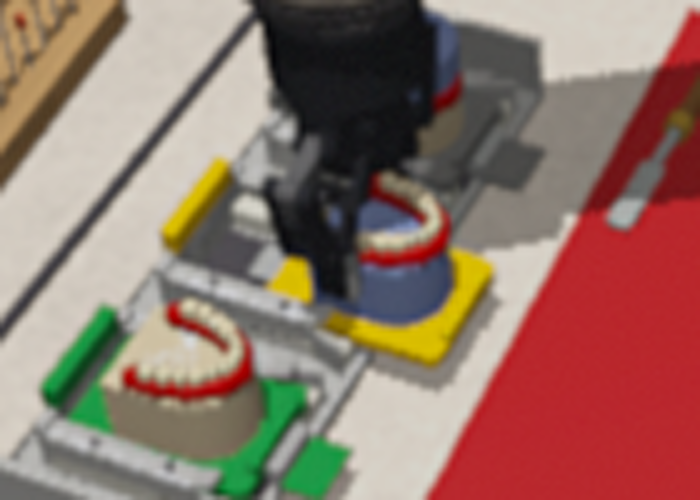

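Run:
```python
from h import *
k="yellow"
slide(k,.001,.045,.0493,.011)
x=slide(k,.045,.058,.0491,.002,lim=8)
env.move_straight([*bp(k,x+.003-.001),.0491],ori=[PI,0,YAW],speed=.03);ob()
q=shot("side");crop(q,(260,220),(70,50),"y2",5)
```

```text
x12 t 25.29 p [ 0.6243 -0.0398  0.0493] rpy [-3.1415e+00 -7.0000e-04 -1.3700e-02] F [ 0.9  0.5 -0.3] T [ 0.03 -0.32 -0.01] op 0.0532
x23 t 25.66 p [ 0.6353 -0.0399  0.0493] rpy [-3.1414e+00 -8.0000e-04 -1.3800e-02] F [ 1.4  0.2 -0.5] T [ 0.01 -0.33 -0.06] op 0.0528
x34 t 26.02 p [ 0.6463 -0.0401  0.0493] rpy [-3.1414e+00 -7.0000e-04 -1.3700e-02] F [1.6 0.1 1. ] T [-0.02 -0.23 -0.04] op 0.0527
x45 t 26.39 p [ 0.6578 -0.0402  0.0495] rpy [-3.1414e+00 -2.0000e-03 -1.3700e-02] F [ 6.2 -0.5 -1.7] T [-0.05 -1.59  0.1 ] op 0.0529
x47 t 26.64 p [ 0.6585 -0.0403  0.049 ] rpy [-3.1416e+00  3.0000e-04 -1.3700e-02] F [ 0.8  0.6 -1. ] T [-0.02 -0.22 -0.01] op 0.0534
x49 t 26.89 p [ 0.6606 -0.0403  0.049 ] rpy [ 3.1416e+00  2.0000e-04 -1.3700e-02] F [ 0.2 -0.3 -1.3] T [ 0.04 -0.01 -0.03] op 0.0527
x51 t 27.14 p [ 0.6612 -0.0404  0.0491] rpy [ 3.1411e+00  3.1000e-03 -1.3400e-02] F [-12.7   0.4  10.3] T [0.15 2.41 0.25] op 0.053
STOP
 t 27.39 p [ 0.661  -0.0404  0.0491] rpy [ 3.1414e+00  1.3000e-03 -1.3700e-02] F [-7.1 -0.6  4.4] T [0.04 1.28 0.11] op 0.0529
```

View pics/y2.png

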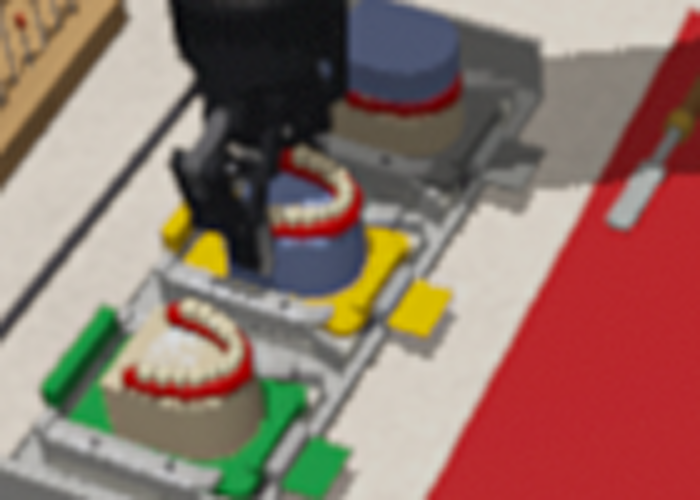

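Run:
```python
from h import *
k="yellow"
env.move_straight([*bp(k,.0530),.0483],speed=.03);ob()
effector.set_gripper(.074);ob("open")
env.move_straight([*bp(k,.0530),.18],speed=.15);ob()
env.move_to([.42,-.12,.25],[PI,0,0]);ob()
p=shot("top","f_t");q=shot("side","f_s")
crop(q,(250,225),(75,55),"f_sz",5);crop(p,(330,160),(85,50),"f_tz",4)
```

```text
t 27.69 p [ 0.661  -0.0404  0.0489] rpy [ 3.1412e+00  1.4000e-03 -1.3700e-02] F [-12.1  -0.1  14.5] T [0.09 2.33 0.1 ] op 0.0531
open t 28.03 p [ 0.6619 -0.0403  0.0483] rpy [-3.1415e+00 -3.0000e-04 -1.3700e-02] F [-0.4  0.6 -0.6] T [ 0.01 -0.06 -0.  ] op 0.0739
 t 29.06 p [ 0.6611 -0.0403  0.1789] rpy [-3.1416e+00  1.5000e-03 -1.3700e-02] F [ 0.4  0.3 -0.5] T [-0.02 -0.04  0.03] op 0.0744
 t 30.09 p [ 0.4211 -0.1197  0.2499] rpy [-3.1413e+00 -4.0000e-04  6.0000e-04] F [ 0.  -0.3 -0.8] T [-0.04  0.01 -0.02] op 0.0742
```

View pics/f_sz.png

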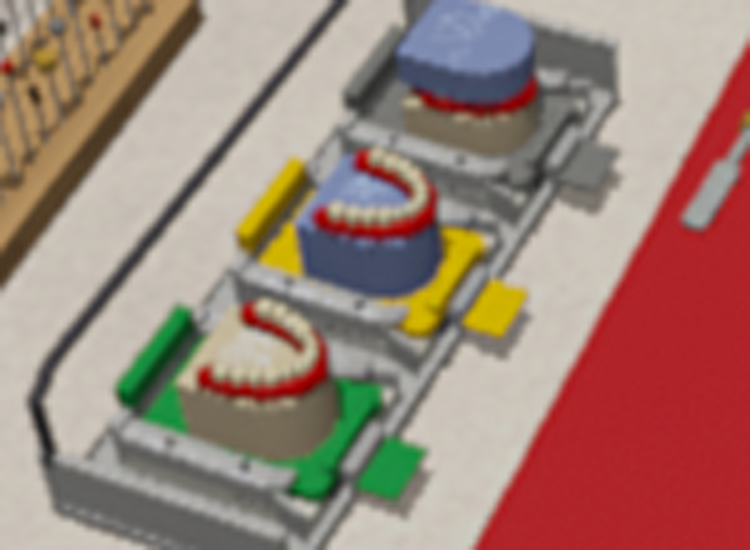

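View pics/f_t.png

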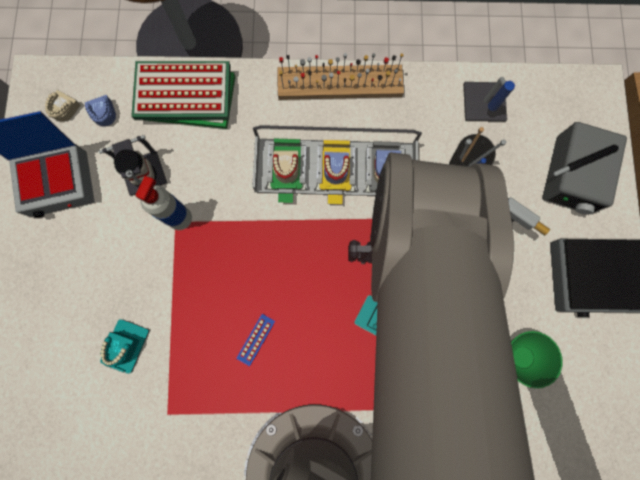

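Run:
```python
from h import *
from fit import cmask
for n,P0 in(("top",np.load("top0.npy",allow_pickle=True).item()),("side",np.load("side0.npy",allow_pickle=True).item())):
    P=shot(n)
    for col,y,mx in(("yellow",-.0393,.5874),("green",.0727,.5892)):
        c=proj(P,[mx,y,.0237])[0]
        r=[]
        for Q in(P0,P):
            k,l,st,ce=cv2.connectedComponentsWithStats(cmask(Q,col));i=min(range(1,k),key=lambda i:np.linalg.norm(ce[i]-c)+(99 if st[i,4]<30 else 0));r.append((ce[i].round(2),st[i,4]))
        print(n,col,r)
```

```text
top yellow [(array([334.6 , 198.94]), np.int32(124)), (array([334.6 , 198.94]), np.int32(124))]
top green [(array([285.18, 197.36]), np.int32(100)), (array([285.18, 197.36]), np.int32(100))]
side yellow [(array([273.41, 231.44]), np.int32(86)), (array([273.41, 231.44]), np.int32(86))]
side green [(array([252.56, 263.33]), np.int32(91)), (array([252.56, 263.33]), np.int32(91))]
```

View pics/f_tz.png

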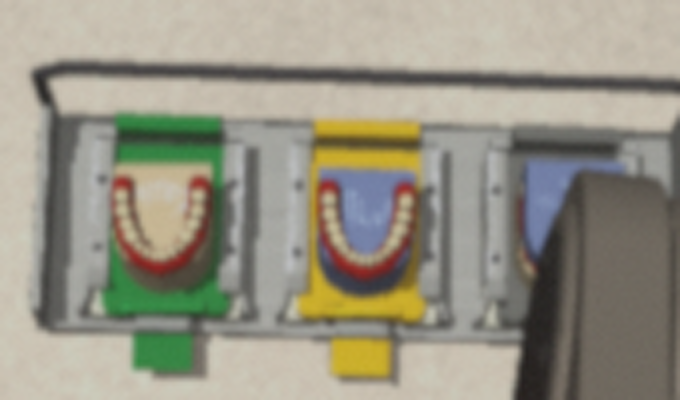

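View pics/f_s.png

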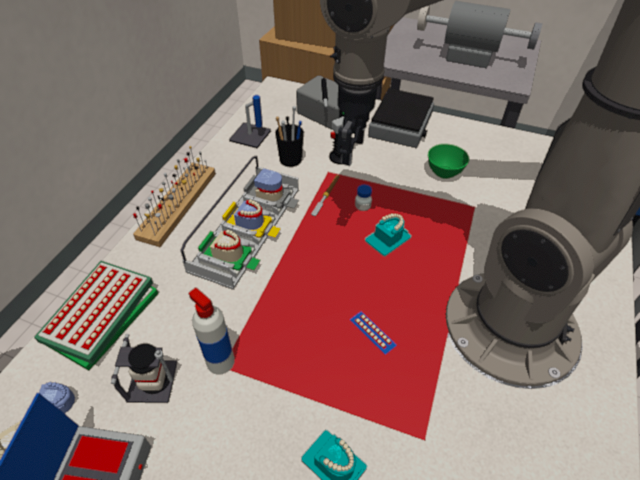

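Both thumb pads are back at exactly their starting pixels, so both latches are up. Both carriers sit home, and the other things on the bench have not moved. Handing in.

Run:
```python
from h import *
env.hold(.3);ob();print(job.job_done())
```

```text
t 30.59 p [ 0.4201 -0.1199  0.2499] rpy [-3.1414e+00  1.0000e-04  1.0000e-04] F [-0.1  0.7  0.6] T [0.05 0.03 0.04] op 0.0738
the job is handed in; nothing more can be done
None
```

Both carriers are loaded, each in the bay of its own colour with the front teeth facing out. I did green first, then yellow. At each bay I pressed the latch down with the leading end, slid the carrier under the lips to the back stop, released it and moved the arm clear. I handed the job in at 30.6 s.

**Seating:** each carrier met a firm stop at the back, with a push of about 13 N on yellow and up to about 24 N on green. That stop came about 3 mm deeper than my camera estimate for green and about 0.5 mm deeper for yellow. I put the difference down to errors in the camera and grip estimates.

**Latches:** the last pictures show both carriers upright behind raised latches. Both thumb pads are at exactly the same pixels as before loading.

**Other things:** in the last side view the turquoise look-alikes and the other things on the bench look where they stood at the start. I checked that by eye only, and the arm hid part of the top view. No check failed.

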